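# Fit the shaker's toggle posts and load two jars

### The job

Pull every toggle post out of the foam case by its protruding wing (the cutouts grip the feet, so ease them straight up with small wiggles). Pass each post's T-foot down through a slot of its own in the shaker's deck (any free slot) until the collar sits on the deck, and give it a quarter turn so that it is locked, upright, with its wing square across the slot. When all the posts are locked, stand the two squat amber jars upright on the deck, one in the middle of each round mat; leave the tall brown bottle behind them where it is.

Things in the scene. Friction and masses are not known exactly. Their poses are not given: they have to be found in the camera images.
- shaker: Low bench shaker, fixed, 180 mm (x) by 270 mm (y), origin at the centre of its underside on the worktop, z up. Flat bare metal deck, top 75 mm above the worktop, with a row of three slots along its far (+x) half and two round mats on its near (-x) half. Nothing on it stands above the deck.
- slot_1 (a point): Centre of slot 1 (right-hand) at the deck's top face. Slot 48 mm long (shaker's y), 17 mm wide (x), through the 10 mm deck into a hollow 25 mm deep in which a T-foot can turn. With a post's collar resting on the deck, the point half-way up the post is 11 mm above this point and its foot has 5 mm of play below the deck.
- slot_2 (a point): Centre of slot 2 (middle) at the deck's top face. Slot 48 mm long (shaker's y), 17 mm wide (x), through the 10 mm deck into a hollow 25 mm deep in which a T-foot can turn. With a post's collar resting on the deck, the point half-way up the post is 11 mm above this point and its foot has 5 mm of play below the deck.
- slot_3 (a point): Centre of slot 3 (left-hand) at the deck's top face. Slot 48 mm long (shaker's y), 17 mm wide (x), through the 10 mm deck into a hollow 25 mm deep in which a T-foot can turn. With a post's collar resting on the deck, the point half-way up the post is 11 mm above this point and its foot has 5 mm of play below the deck.
- mat_1 (a point): Centre of round mat 1 (right-hand) on the deck, 75 mm above the worktop: a flat dark disc 62 mm across, no step.
- mat_2 (a point): Centre of round mat 2 (left-hand) on the deck, 75 mm above the worktop: a flat dark disc 62 mm across, no step.
- case: Grey foam-lined case, fixed, 110 mm (x) by 260 mm (y), rim 36 mm high, foam top at 30 mm, origin under its centre. Three cutouts in a row along y, 80 mm apart; springy cheeks press (along y, some 8 N each side) on a post's T-foot, which lies along x. A straight pull takes about 10 to 20 N over the first 25 mm of lift, then the post is free.
- post_1_mid (a point): Toggle post 1 (alike; some absent): bare metal, 80 mm tall, 90 g; this point half-way up its axis (z). From below: T-foot 40 (along x) x 12 x 14 mm high; round shank 12 mm thick; collar 30 mm across, 29 to 35 mm up; neck 12 mm thick to 48 mm; flat wing 40 (along x) x 14 (y) mm from 48 to 80 mm. Starts upright in the case, underside 4 mm above the worktop, wing protruding.
- post_2_mid (a point): Toggle post 2 (alike; some absent): bare metal, 80 mm tall, 90 g; this point half-way up its axis (z). From below: T-foot 40 (along x) x 12 x 14 mm high; round shank 12 mm thick; collar 30 mm across, 29 to 35 mm up; neck 12 mm thick to 48 mm; flat wing 40 (along x) x 14 (y) mm from 48 to 80 mm. Starts upright in the case, underside 4 mm above the worktop, wing protruding.
- post_3_mid (a point): Toggle post 3 (alike; some absent): bare metal, 80 mm tall, 90 g; this point half-way up its axis (z). From below: T-foot 40 (along x) x 12 x 14 mm high; round shank 12 mm thick; collar 30 mm across, 29 to 35 mm up; neck 12 mm thick to 48 mm; flat wing 40 (along x) x 14 (y) mm from 48 to 80 mm. Starts upright in the case, underside 4 mm above the worktop, wing protruding.
- jar_1_mid (a point): Squat amber glass jar 1 with a white cap, 52 mm in diameter, 36 mm tall, 120 g (varies), standing on the worktop; this point is on its axis, half-way up (18 mm); z is its axis.
- jar_2_mid (a point): Squat amber glass jar 2 with a white cap, 52 mm in diameter, 36 mm tall, 120 g (varies), standing on the worktop; this point is on its axis, half-way up (18 mm); z is its axis.
- brown_bottle_mid (a point): Tall brown bottle with a dark cap, 62 mm in diameter, 128 mm tall, a bystander; this point is on its axis, half-way up (64 mm).
Not all that is in view belongs to the job. Leave any blue or red look-alike of the part that bears jar_1_mid alone.

How it is judged:
On the way, in this order (a step that is already met when the one before it is completed fails the run):
1. every post is locked in a slot of the shaker ((horizontal distance between post_1_mid and slot_1 below 0.022 m or horizontal distance between post_1_mid and slot_2 below 0.022 m or horizontal distance between post_1_mid and slot_3 below 0.022 m) and z of post_1_mid in the frame of shaker between 0.08 and 0.0905 m and angle between each of post_1_mid, post_2_mid, post_3_mid's own z axis and vertical below 0.15 rad and angle between the x axis of each of post_1_mid, post_2_mid, post_3_mid and the x axis of shaker, either way round below 0.35 rad and (horizontal distance between post_2_mid and slot_1 below 0.022 m or horizontal distance between post_2_mid and slot_2 below 0.022 m or horizontal distance between post_2_mid and slot_3 below 0.022 m) and z of post_2_mid in the frame of shaker between 0.08 and 0.0905 m and (horizontal distance between post_3_mid and slot_1 below 0.022 m or horizontal distance between post_3_mid and slot_2 below 0.022 m or horizontal distance between post_3_mid and slot_3 below 0.022 m) and z of post_3_mid in the frame of shaker between 0.08 and 0.0905 m), for 0.2 s.
2. the two jars stand on the two mats ((((horizontal distance between jar_1_mid and mat_1 below 0.015 m and angle between jar_1_mid's own z axis and vertical below 0.1 rad and z of jar_1_mid in the frame of shaker between 0.087 and 0.098 m) and (horizontal distance between jar_2_mid and mat_2 below 0.015 m and angle between jar_2_mid's own z axis and vertical below 0.1 rad and z of jar_2_mid in the frame of shaker between 0.087 and 0.098 m)) or ((horizontal distance between jar_1_mid and mat_2 below 0.015 m and angle between jar_1_mid's own z axis and vertical below 0.1 rad and z of jar_1_mid in the frame of shaker between 0.087 and 0.098 m) and (horizontal distance between jar_2_mid and mat_1 below 0.015 m and angle between jar_2_mid's own z axis and vertical below 0.1 rad and z of jar_2_mid in the frame of shaker between 0.087 and 0.098 m)))), for 0.2 s.
At the end, for the whole second after the job is handed in: Each post present: upright (0.15 rad) in a slot (22 mm of its centre), collar on the deck (4 mm), foot across the slot (0.35 rad of square). The jars stand upright on the deck, one on each mat, within 15 mm of its centre (all of step 1 and (((horizontal distance between jar_1_mid and mat_1 below 0.015 m and angle between jar_1_mid's own z axis and vertical below 0.1 rad and z of jar_1_mid in the frame of shaker between 0.087 and 0.098 m) and (horizontal distance between jar_2_mid and mat_2 below 0.015 m and angle between jar_2_mid's own z axis and vertical below 0.1 rad and z of jar_2_mid in the frame of shaker between 0.087 and 0.098 m)) or ((horizontal distance between jar_1_mid and mat_2 below 0.015 m and angle between jar_1_mid's own z axis and vertical below 0.1 rad and z of jar_1_mid in the frame of shaker between 0.087 and 0.098 m) and (horizontal distance between jar_2_mid and mat_1 below 0.015 m and angle between jar_2_mid's own z axis and vertical below 0.1 rad and z of jar_2_mid in the frame of shaker between 0.087 and 0.098 m)))); the robot touches nothing.
It fails at once if the tall brown bottle is displaced by more than 4 cm (distance of brown_bottle_mid from where it was at the start of the episode above 0.04 m).
Of post_1, post_2, post_3 only 2 to 3 are there at a start; the rules pass over those that are not, and their reading is None.
At some moment in a run one of jar_1, jar_2 may be knocked a few centimetres aside while the robot is not near it.
It also fails if it takes over 210 s, if anything falls off the work surface, if the arm or the gripper's body presses on something with over 40 N, if the wrist force passes 120 N, or if a joint passes its speed limit or range.

### The arm

A 7-joint arm with a two-finger parallel gripper is mounted at the origin on a cart in front of the work surface, level with it; the furniture and walls round the work are solid. World frame = base frame: x ahead of the robot, y to its left, z up, the work surface at z = 0. Lengths are in m, angles in rad, forces in N, time in s.
With the tool pointing down it reaches from about 0.4 to 0.85 m from the base axis. Payload 10.4 kg.
Tool frame: the origin (TCP) lies midway between the tips of the shut fingers; the grasp point (between the pads) lies 19 mm behind it; z points along the fingers, y is the line along which they close (so a half turn about z gives the same grasp; the last joint's range is limited). The gripper opens to 87 mm and grips with 3 to 60 N. Pads are 19 mm wide; open, the fingers measure 117 mm over their backs; the gripper's body (75 mm by 190 mm) begins 51 mm behind the grasp point.
Start: joints at [-1.176, 0.332, -0.065, 1.46, 0.022, 1.35, -0.088], TCP at [0.254, 0.571, 0.223] pointing down, gripper open.
Joint ranges: [-2.6, 2.6], [-0.5, 2.12], [-1.47, 1.34], [0.16, 2.42], [-1.27, 4.41], [0.06, 2.06], [-2.6, 2.6]. Speed limits (rad/s): [2.22, 2.22, 2.79, 2.79, 3.14, 3.14, 3.14].

### API

Orientations are given as a unit quaternion [x, y, z, w].
In Python, from bench import r gives the robot as it stands.
- The arm moves only by the tool carry_out, never from a script. Its argument "steps" is a list that holds one entry, the list of rows, each a list of 6 numbers: the shift along the tool's x, y, z in cm, then the turn, a rotation vector about the tool's x, y, z in rad. In form: [[[dx, dy, dz, wx, wy, wz], ...]]. A call has 1 to 20 rows; each row is the pose to reach, as a shift and turn from the pose commanded when the call began, along the tool's axes at that moment; what a row does not reach only later rows make up. A row lasts 1/12 s, in which the tool goes at most 41.7 mm and 7.16 degrees, less where a joint would pass 70% of its speed; a pose out of reach is approached as far as the arm can. A call with a gripper value outside its range is refused whole. "hand" is the closure, from -1 (fully open) to 1 (shut), set as the call begins (left out, the last holds). The fingers move at their own pace and stop on an object; "squeeze" is the grip in N (left out, the last holds). Time passes only in rows, so rows that repeat a pose let the fingers close. It gives the time, the measured TCP pose, the force, the opening and the grip force at its end, in the units of the state.
- r.read_state(): the state, without advancing time (a new reading comes with each control period).
- r.camera(name): name is "side" or "top"; returns the picture (480x640x3 uint8, red, green, blue); there is no depth.
- r.camera_params(name): a dict with "fx", "fy", "cx", "cy" (pixels), "view" (4x4, takes a point from world to camera coordinates). Camera axes: x right, y up, looking along -z (the intrinsics and any distortion apply to the point x, -y, -z); pixel columns grow to the right and rows downward; lengths in m; the calibration is good to about 2 mm. A picture is of the moment at which its call begins. camera_params takes no time and is no camera call.
- r.close_job(): hands the job in; it is judged then, once.
The state is a dict: "time": time; "joint_positions": joint angles; "joint_vel": joint speeds; "joint_torque": joint torques, N m; "ee_pos": TCP position; "eef_rot": TCP orientation; "ft_force": force on the tool from outside, world axes, zero at the start; "torque": the same for the moment, N m; "width": finger opening in m; "grip_force": force on a finger pad.
Only numpy, scipy, OpenCV 4.12 (cv2) and the standard library are available. Lean on these libraries where they do the work, as an engineer would, in place of code of your own. Each camera call takes 0.05 s, during which the arm holds its last target. There are 200 camera calls.

## Working session

There is one attempt and no reset: what is moved stays moved. The work goes in short steps, Python scripts to look and compute and a tool call to move; the robot and the scene stay as the last step left them, time stands still between calls to the robot, and variables do not carry over. Pictures are saved under pics/ and viewed, at most 14 in all, crops included, and the job is handed in when it is done.

Besides the shell and the picture viewer there is one more tool, called after "Call:" as name([rows], argument=value, ...), one row to a line, values as JSON. carry_out: Moves the arm, as the interface text tells. Its arguments: {"type":"object","properties":{"steps":{"type":"array","items":{"type":"array","items":{"type":"array","items":{"type":"number"}}}},"hand":{"type":"number"},"squeeze":{"type":"number"}},"required":["steps"]}

```bash
ls; mkdir -p pics; python3 - <<'E'
from bench import r
import cv2,numpy as np
s=r.read_state();print(s)
for n in("side","top"):
    cv2.imwrite(f"pics/{n}0.png",r.camera(n)[:,:,::-1]);p=r.camera_params(n);print(n,p)
E
```

```text
pics
{'time': 0.0, 'joint_positions': array([-1.17558787,  0.33286967, -0.06467014,  1.4609488 ,  0.02161664,
        1.34988097, -0.08850537]), 'joint_vel': array([-0.00090985, -0.00182312,  0.00011683, -0.00149435, -0.00093435,
       -0.00133061, -0.00133203]), 'joint_torque': array([ 1.11917957e-04, -6.23257184e+01,  2.49044312e-02, -3.89904642e+01,
       -6.12307666e-02,  3.95988591e-02,  1.28397865e-04]), 'ee_pos': array([0.25347001, 0.57087484, 0.22175167]), 'eef_rot': array([ 2.07392326e-01,  9.78257597e-01, -6.98202149e-04, -1.01458237e-04]), 'ft_force': array([-0.70776156, -0.46284468,  0.51748398]), 'torque': array([ 0.01269698,  0.03443766, -0.00096003]), 'grip_force': 0.0, 'width': 0.0869881928559394}
side {'fx': 448.26584668295567, 'fy': 448.26584668295567, 'cx': 316.0996916722766, 'cy': 237.49208945097007, 'view': array([[-0.99971445,  0.01671291, -0.01707928,  0.58669924],
       [-0.02383764, -0.64753118,  0.76166603, -0.05212959],
       [ 0.00167029,  0.76185566,  0.64774468, -1.12432209],
       [ 0.        ,  0.        ,  0.        ,  1.        ]])}
top {'fx': 453.0023346937651, 'fy': 453.0023346937651, 'cx': 319.0546044299616, 'cy': 247.61127853614127, 'view': array([[-0.01392592, -0.99946303, -0.02966004,  0.02718345],
       [ 0.98554143, -0.01872927,  0.16839625, -0.59690912],
       [-0.16886133, -0.02688613,  0.98527305, -1.0738467 ],
       [ 0.        ,  0.        ,  0.        ,  1.        ]])}
```

View pics/side0.png

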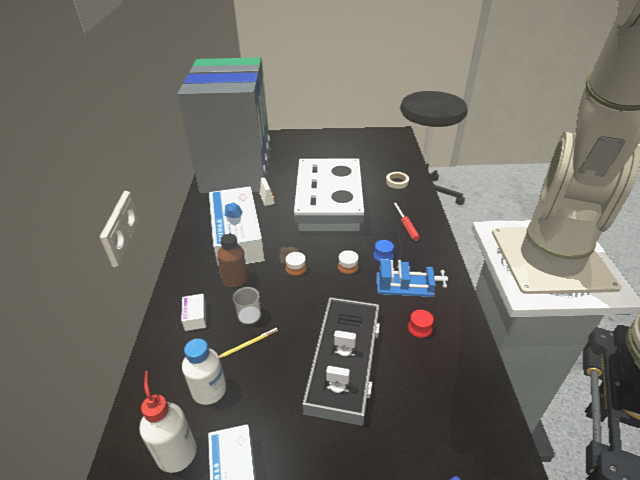

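View pics/top0.png

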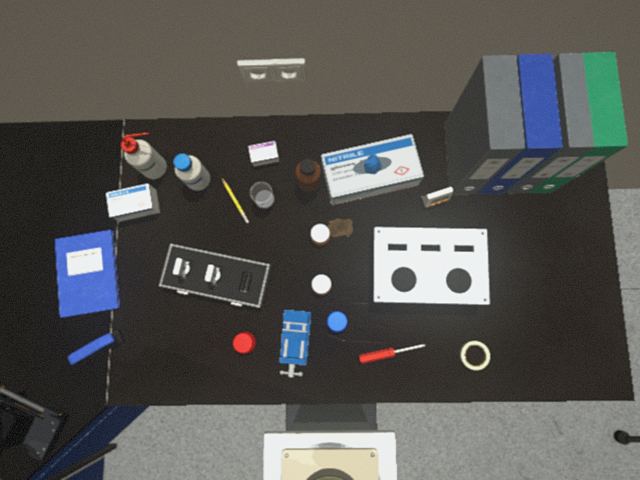

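The side view shows the case with two posts (wings at about (345,342) and (338,377)) and the shaker at (330,190). In the top view the wings are at (182,267) and (213,273), the jars at (320,234) and (321,284), the slots at (397,247), (430,248) and (464,248), the mats at (403,279) and (459,280), and the bottle at (308,172).

```bash
cat > h.py <<'E'
from bench import r
import cv2,numpy as np
from scipy.spatial.transform import Rotation as R
def ray(n,u,v):
    p=r.camera_params(n);V=p["view"];d=np.array([(u-p["cx"])/p["fx"],-(v-p["cy"])/p["fy"],-1.])
    return -V[:3,:3].T@V[:3,3],V[:3,:3].T@d
def pt(n,u,v,z):
    o,d=ray(n,u,v);return o+d*(z-o[2])/d[2]
def proj(n,P):
    p=r.camera_params(n);V=p["view"];c=V[:3,:3]@np.array(P)+V[:3,3]
    return p["cx"]+p["fx"]*c[0]/-c[2],p["cy"]-p["fy"]*c[1]/-c[2]
def blobs(n,im,mask,box,amin,z):
    x0,y0,x1,y1=box;m=np.zeros(mask.shape,np.uint8);m[y0:y1,x0:x1]=mask[y0:y1,x0:x1]
    for c in cv2.findContours(m,cv2.RETR_EXTERNAL,cv2.CHAIN_APPROX_NONE)[0]:
        M=cv2.moments(c)
        if M["m00"]<amin: continue
        u,v=M["m10"]/M["m00"],M["m01"]/M["m00"]
        q=np.array([pt(n,a,b,z)[:2] for a,b in cv2.boxPoints(cv2.minAreaRect(c))])
        e=[q[1]-q[0],q[2]-q[1]];L=[np.linalg.norm(k) for k in e];i=int(np.argmax(L))
        print(n,"px",round(u,1),round(v,1),"A",M["m00"],"xyz",pt(n,u,v,z).round(4),"size",np.round(L,4),"longdir",round(np.degrees(np.arctan2(e[i][1],e[i][0]))%180,1))
def go(x,y,z,yaw):
    """shift (cm) and turn to reach a tool-down pose whose tool y axis lies at yaw (deg, world); half turn free"""
    s=r.read_state();Q=R.from_quat(s["eef_rot"]);b=None
    for k in(0,180):
        a=np.radians(yaw+k);Y=np.array([np.cos(a),np.sin(a),0]);Z=np.array([0,0,-1.]);T=R.from_matrix(np.c_[np.cross(Y,Z),Y,Z])
        w=(Q.inv()*T).as_rotvec()
        if b is None or np.linalg.norm(w)<np.linalg.norm(b): b=w
    d=Q.inv().apply(np.array([x,y,z])-s["ee_pos"])*100
    print("move",d.round(2),b.round(3),"j7",s["joint_positions"][6].round(2))
E
python3 - <<'E'
from h import *
im=r.camera("top");g=im.max(2);mn=im.min(2)
s=r.camera("side")
print("deck");blobs("top",im,(mn>150).astype(np.uint8),(365,220,500,310),2000,.075)
print("holes");blobs("top",im,(g<100).astype(np.uint8),(378,232,486,300),40,.075)
print("caps");blobs("top",im,(mn>150).astype(np.uint8),(305,220,335,300),50,.036)
print("wings");blobs("top",im,(mn>150).astype(np.uint8),(165,250,262,300),20,.084)
print("case");blobs("top",im,(g>60).astype(np.uint8),(150,235,280,315),3000,.036)
print("wings side");blobs("side",s,(s.min(2)>150).astype(np.uint8),(320,325,365,395),20,.084)
print("side caps");blobs("side",s,(s.min(2)>150).astype(np.uint8),(280,245,365,280),20,.036)
print("bottle",pt("side",231,283,0),pt("top",307,165,.128))
c=np.hstack([cv2.resize(im[235:315,150:280],None,fx=5,fy=5)]);cv2.imwrite("pics/c1.png",c[:,:,::-1])
E
```

```text
deck
top px 430.7 265.4 A 8419.0 xyz [ 0.545  -0.2502  0.075 ] size [0.1832 0.2809] longdir 87.6
holes
top px 458.4 280.3 A 407.5 xyz [ 0.5081 -0.3136  0.075 ] size [0.0552 0.0541] longdir 133.1
top px 403.4 279.1 A 399.5 xyz [ 0.5132 -0.1836  0.075 ] size [0.0549 0.0527] longdir 89.0
top px 463.5 248.0 A 68.0 xyz [ 0.5856 -0.3309  0.075 ] size [0.0406 0.0098] longdir 88.9
top px 429.9 247.4 A 56.0 xyz [ 0.5886 -0.2506  0.075 ] size [0.0109 0.0412] longdir 85.0
top px 397.0 247.0 A 64.0 xyz [ 0.5911 -0.1718  0.075 ] size [0.0385 0.0098] longdir 88.9
caps
top px 320.9 283.7 A 260.0 xyz [0.5089 0.0144 0.036 ] size [0.0448 0.0447] longdir 89.0
top px 319.7 232.8 A 249.5 xyz [0.638  0.0157 0.036 ] size [0.0457 0.0464] longdir 179.0
wings
top px 191.0 292.5 A 34.5 xyz [0.4886 0.3241 0.084 ] size [0.0088 0.1214] longdir 78.0
top px 217.1 274.5 A 29.5 xyz [0.5308 0.2622 0.084 ] size [0.0097 0.029 ] longdir 1.3
top px 208.9 272.5 A 82.0 xyz [0.5358 0.2823 0.084 ] size [0.0401 0.0153] longdir 166.2
top px 186.6 268.4 A 27.0 xyz [0.5469 0.3368 0.084 ] size [0.0279 0.0104] longdir 169.4
top px 177.0 265.9 A 81.0 xyz [0.5532 0.3603 0.084 ] size [0.0403 0.015 ] longdir 166.1
case
top px 214.3 275.3 A 4713.0 xyz [0.5345 0.2816 0.036 ] size [0.1228 0.272 ] longdir 76.9
wings side
side px 335.8 388.3 A 65.0 xyz [0.5584 0.3962 0.084 ] size [0.0122 0.0291] longdir 167.9
side px 337.3 374.2 A 290.5 xyz [0.5544 0.369  0.084 ] size [0.041  0.0339] longdir 178.4
side px 343.0 352.2 A 51.0 xyz [0.5415 0.3234 0.084 ] size [0.0129 0.0288] longdir 162.8
side px 344.4 338.4 A 255.5 xyz [0.5369 0.2926 0.084 ] size [0.0338 0.0409] longdir 165.5
side caps
side px 294.8 259.6 A 233.5 xyz [0.6381 0.0209 0.036 ] size [0.0469 0.0564] longdir 90.2
side px 347.9 258.3 A 232.0 xyz [0.5097 0.0207 0.036 ] size [0.0443 0.0565] longdir 85.1
bottle [0.79253221 0.05929991 0.        ] [0.78466997 0.04125687 0.128     ]
```

View pics/c1.png

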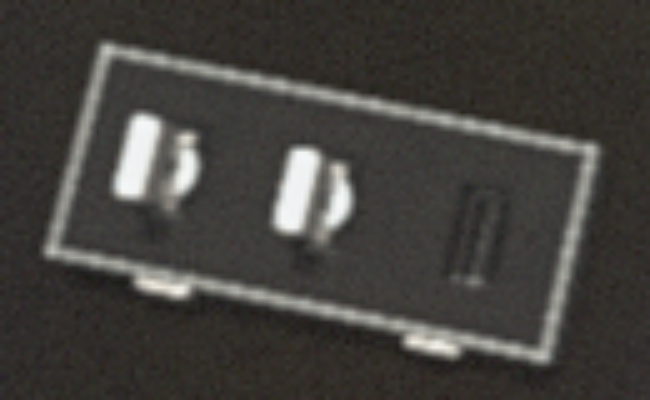

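The crop shows two upright posts in the case's left and middle cutouts; the right one is empty. Wing tops are at about (0.553,0.360) and (0.536,0.282), along 167°. I'll move above the first.

```bash
python3 - <<'E'
from h import *
go(.5532,.3603,.15,77)
print(pt("top",475,193,0),pt("top",485,150,.3),pt("top",340,228,0),pt("side",287,255,0),pt("top",337,321,.03))
E
```

```text
move [-35.94  -7.1    7.22] [-0.001 -0.    -0.191] j7 -0.09
[ 0.74362888 -0.39264647  0.        ] [ 0.74406679 -0.32021755  0.3       ] [ 0.65696885 -0.03672015  0.        ] [ 0.66096403 -0.03545898  0.        ] [ 0.41695917 -0.02365839  0.03      ]
```

Call:
carry_out([
  [[-12, -2.4, 2.4, 0, 0, -0.1], [-24, -4.8, 4.8, 0, 0, -0.19], [-36, -7.1, 7.2, 0, 0, -0.191], [-36, -7.1, 7.2, 0, 0, -0.191], [-36, -7.1, 7.2, 0, 0, -0.191], [-36, -7.1, 7.2, 0, 0, -0.191], [-36, -7.1, 7.2, 0, 0, -0.191], [-36, -7.1, 7.2, 0, 0, -0.191], [-36, -7.1, 7.2, 0, 0, -0.191], [-36, -7.1, 7.2, 0, 0, -0.191], [-36, -7.1, 7.2, 0, 0, -0.191], [-36, -7.1, 7.2, 0, 0, -0.191], [-36, -7.1, 7.2, 0, 0, -0.191], [-36, -7.1, 7.2, 0, 0, -0.191]],
], hand=-1)

```text
time: 1.37
ee_pos: [0.5527, 0.3619, 0.1509]
eef_rot: [0.112, 0.994, 0.0, -0.0]
ft_force: [0.2, -0.5, -0.5]
width: 0.0871
grip_force: 0.0
```

```bash
python3 - <<'E'
from h import *
go(.5532,.3603,.049,77)
a=r.camera("side")[300:440,270:430];b=r.camera("top")[215:315,140:280]
c=np.vstack([cv2.resize(a,(560,490)) ]);cv2.imwrite("pics/a1.png",c[:,:,::-1])
E
```

```text
move [-0.09 -0.15 10.19] [ 0.001 -0.     0.003] j7 0.72
```

View pics/a1.png

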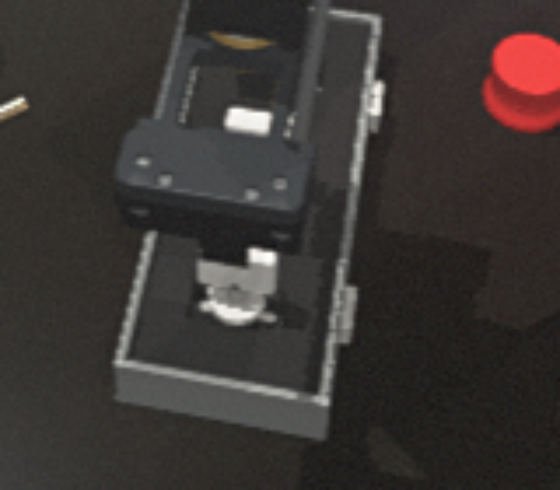

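The hand is over post 1, with the wing at (237,270) in the crop between the fingers. I'll descend and grip.

Call:
carry_out([
  [[-0.1, -0.1, 3, 0, 0, 0], [-0.1, -0.1, 6, 0, 0, 0], [-0.1, -0.1, 8.5, 0, 0, 0], [-0.1, -0.1, 10.2, 0, 0, 0], [-0.1, -0.1, 10.2, 0, 0, 0], [-0.1, -0.1, 10.2, 0, 0, 0], [-0.1, -0.1, 10.2, 0, 0, 0]],
])

```text
time: 2.05
ee_pos: [0.5552, 0.3599, 0.0503]
eef_rot: [0.113, 0.994, 0.001, 0.001]
ft_force: [0.1, -0.1, 0.6]
width: 0.0871
grip_force: 0.0
```

Call:
carry_out([
  [[0, 0, 0, 0, 0, 0], [0, 0, 0, 0, 0, 0], [0, 0, 0, 0, 0, 0], [0, 0, 0, 0, 0, 0], [0, 0, 0, 0, 0, 0], [0, 0, 0, 0, 0, 0], [0, 0, 0, 0, 0, 0], [0, 0, 0, 0, 0, 0], [0, 0, 0, 0, 0, 0], [0, 0, 0, 0, 0, 0]],
], hand=1, squeeze=45)

```text
time: 2.88
ee_pos: [0.5546, 0.3591, 0.0485]
eef_rot: [0.113, 0.994, 0.0, -0.0]
ft_force: [0.2, -0.3, -0.3]
width: 0.0283
grip_force: 0.0
```

Still closing; one more, then pull.

Call:
carry_out([
  [[0, 0, 0, 0, 0, 0], [0, 0, 0, 0, 0, 0], [0, 0, 0, 0, 0, 0], [0, 0, 0, 0, 0, 0], [0, 0, 0, 0, 0, 0], [0, 0, 0, 0, 0, 0]],
])

```text
time: 3.38
ee_pos: [0.5546, 0.3591, 0.0486]
eef_rot: [0.113, 0.994, 0.0, 0.0]
ft_force: [-0.6, -0.3, -0.2]
width: 0.0135
grip_force: 45.0
```

Call:
carry_out([
  [[0, 0, -0.3, 0, 0, 0.03], [0, 0, -0.6, 0, 0, -0.03], [0, 0, -0.9, 0, 0, 0.03], [0, 0, -1.2, 0, 0, -0.03], [0, 0, -1.5, 0, 0, 0.03], [0, 0, -1.8, 0, 0, -0.03], [0, 0, -2.1, 0, 0, 0.03], [0, 0, -2.4, 0, 0, -0.03], [0, 0, -2.7, 0, 0, 0.0], [0, 0, -3.2, 0, 0, 0], [0, 0, -4, 0, 0, 0], [0, 0, -4, 0, 0, 0]],
])

```text
time: 4.38
ee_pos: [0.5554, 0.3597, 0.0906]
eef_rot: [0.113, 0.994, 0.001, 0.001]
ft_force: [-0.1, -0.1, 0.1]
width: 0.0137
grip_force: 45.0
```

```bash
python3 - <<'E'
from h import *
go(.5911,-.1718,.17,-2)
E
```

```text
move [-15.42 -50.97  -8.02] [0.003 0.    1.379] j7 0.73
```

Call:
carry_out([
  [[0, 0, -4, 0, 0, 0], [0, 0, -8, 0, 0, 0], [0, -1, -11, 0, 0, 0.1], [-1, -4, -11, 0, 0, 0.2], [-2, -8, -11, 0, 0, 0.32], [-4, -12, -11, 0, 0, 0.44], [-5, -16, -11, 0, 0, 0.56], [-6, -20, -11, 0, 0, 0.68], [-7, -24, -11, 0, 0, 0.8], [-8, -28, -11, 0, 0, 0.92], [-10, -32, -11, 0, 0, 1.04], [-11, -36, -11, 0, 0, 1.16], [-12, -40, -11, 0, 0, 1.28], [-13.5, -44, -10, 0, 0, 1.379], [-14.5, -48, -9, 0, 0, 1.379], [-15.4, -51, -8, 0, 0, 1.379], [-15.4, -51, -8, 0, 0, 1.379], [-15.4, -51, -8, 0, 0, 1.379], [-15.4, -51, -8, 0, 0, 1.379], [-15.4, -51, -8, 0, 0, 1.379]],
])

```text
time: 6.05
ee_pos: [0.5905, -0.171, 0.1689]
eef_rot: [0.719, 0.695, 0.001, -0.0]
ft_force: [0.5, 0.4, -0.3]
width: 0.0135
grip_force: 45.0
```

```bash
python3 - <<'E'
from h import *
go(.5911,-.1718,.17,-2)
print(r.read_state()["ee_pos"],r.read_state()["width"])
a=cv2.resize(r.camera("side")[120:240,250:390],(630,540));cv2.imwrite("pics/b1.png",a[:,:,::-1])
t=r.camera("top");a=cv2.resize(t[190:310,340:500],(800,600));cv2.imwrite("pics/b2.png",a[:,:,::-1])
E
```

```text
move [-0.08  0.06 -0.11] [ 0.001 -0.001  0.002] j7 0.32
[ 0.59048218 -0.17095611  0.16886992] 0.013502012394064062
```

View pics/b1.png

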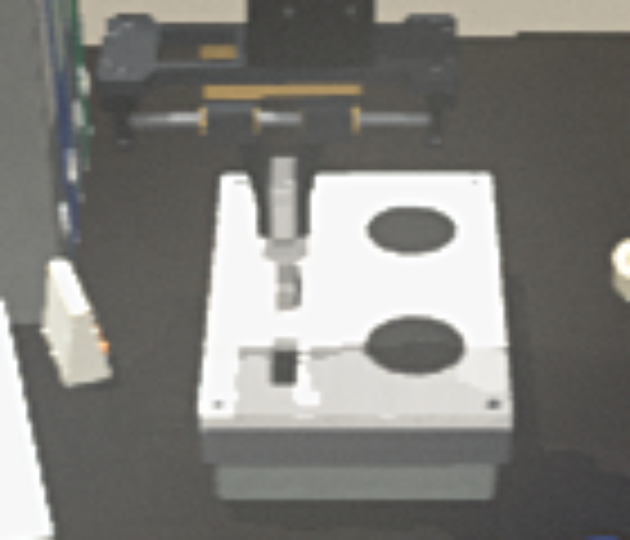

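The post hangs upright over slot 3: its foot's end face is at crop (288,287) and the slot at (284,360). I'll check this against the predicted projection.

```bash
python3 - <<'E'
from h import *
f=lambda P:(lambda u,v:(round((u-250)*4.5),round((v-120)*4.5)))(*proj("side",P))
x,y=.5905,-.171
print("foot end corners",[f((x+a,y+.02,z)) for z in(.124,.138) for a in(-.006,.006)])
print("slot corners",[f((.5911+a,-.1718+b,.075)) for a in(-.0085,.0085) for b in(-.024,.024)])
s=cv2.imread("pics/b1.png",0)
print("row285",s[285,255:325:2]);print("col288",s[230:320:3,288]);print("slotrow",s[365,255:320:2],"slotcol",s[325:400:3,284])
E
```

```text
foot end corners [(293, 309), (273, 309), (293, 289), (272, 289)]
slot corners [(297, 334), (298, 381), (269, 335), (269, 382)]
row285 [247 247 247 247 247 247 248 249 251 247 238 226 206 188 189 189 191 192
 182 167 152 135 127 181 236 246 250 251 249 248 247 247 247 247 247]
col288 [196 195 193 162 153 160 175 181 181 185 184 179 162 155 155 155 157 161
 184 195 195 178 171 170 164 167 178 230 250 250]
slotrow [218 218 219 221 221 211 202 175 146 121 100  86  86  86  88  88  86  83
  87  94 121 177 227 237 247 237 226 220 217 216 217 218 219] slotcol [247 248 250 252 228 201 190 176 153 105  88  85  87  88  88  86  85  84
  83 115 160 210 220 217 216]
```

Call:
carry_out([
  [[0, 0.1, 2, 0, 0, 0], [0, 0.1, 3.5, 0, 0, 0], [0, 0.1, 4.2, 0, 0, 0], [0, 0.1, 4.2, 0, 0, 0], [0, 0.1, 4.2, 0, 0, 0], [0, 0.1, 4.2, 0, 0, 0]],
])

```text
time: 6.65
ee_pos: [0.5916, -0.1724, 0.1276]
eef_rot: [0.719, 0.695, 0.0, 0.001]
ft_force: [1.0, 0.0, -0.5]
width: 0.0134
grip_force: 45.0
```

```bash
python3 - <<'E'
from h import *
print(r.read_state()["ee_pos"])
S=r.camera("side");a=cv2.resize(S[150:220,270:360],(720,560),interpolation=cv2.INTER_CUBIC);cv2.imwrite("pics/b3.png",a[:,:,::-1])
f=lambda P:(lambda u,v:(round((u-270)*8),round((v-150)*8)))(*proj("side",P))
x,y,z=r.read_state()["ee_pos"]
print("foot end",[f((x+a,y+.02,z-.045)) for a in(-.006,.006)],"slot",[f((.5911+a,-.1718+b,.075)) for a in(-.0085,.0085) for b in(-.024,.024)],"wing",[f((x+a,y+.02,z+.025)) for a in (-.007,.007)])
E
```

```text
[ 0.59155021 -0.17243748  0.12760799]
foot end [(361, 411), (324, 412)] slot [(368, 355), (370, 438), (318, 356), (319, 439)] wing [(360, 232), (316, 233)]
```

View pics/b3.png

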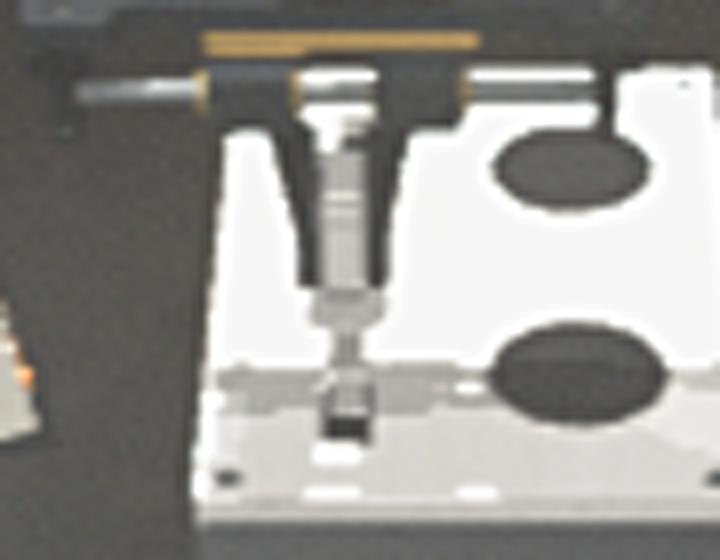

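The foot sits directly over slot 3: foot at x≈325–368 and the slot at 320–370, with its front edge at row 440. I'll lower it.

Call:
carry_out([
  [[0, 0, 0.4, 0, 0, 0], [0, 0, 0.8, 0, 0, 0], [0, 0, 1.2, 0, 0, 0], [0, 0, 1.6, 0, 0, 0], [0, 0, 2.0, 0, 0, 0], [0, 0, 2.4, 0, 0, 0], [0, 0, 2.8, 0, 0, 0], [0, 0, 3.2, 0, 0, 0], [0, 0, 3.5, 0, 0, 0], [0, 0, 3.6, 0, 0, 0], [0, 0, 3.6, 0, 0, 0], [0, 0, 3.6, 0, 0, 0]],
])

```text
time: 7.7
ee_pos: [0.591, -0.1725, 0.0905]
eef_rot: [0.719, 0.695, 0.0, 0.0]
ft_force: [-1.2, 0.1, 1.0]
width: 0.0137
grip_force: 45.0
```

Call:
carry_out([
  [[0, 0, 0, 0, 0, -0.12], [0, 0, 0, 0, 0, -0.24], [0, 0, 0, 0, 0, -0.36], [0, 0, 0, 0, 0, -0.48], [0, 0, 0, 0, 0, -0.6], [0, 0, 0, 0, 0, -0.72], [0, 0, 0, 0, 0, -0.84], [0, 0.1, 0, 0, 0, -0.96], [0, 0.1, 0, 0, 0, -1.08], [0, 0.1, 0, 0, 0, -1.2], [0, 0.1, 0, 0, 0, -1.32], [0, 0.1, 0, 0, 0, -1.44], [0, 0.1, 0, 0, 0, -1.52], [0, 0.1, 0, 0, 0, -1.57], [0, 0.1, 0, 0, 0, -1.57], [0, 0.1, 0, 0, 0, -1.57], [0, 0.1, 0, 0, 0, -1.57]],
])

```text
time: 9.12
ee_pos: [0.592, -0.1726, 0.0905]
eef_rot: [0.019, 1.0, 0.0, 0.0]
ft_force: [-0.6, 0.1, 0.5]
width: 0.0139
grip_force: 45.0
```

Turned freely. Release, lift slightly, and plan the move to post 2.

Call:
carry_out([
  [[0, 0, 0, 0, 0, 0], [0, 0, 0, 0, 0, 0], [0, 0, 0, 0, 0, 0], [0, 0, 0, 0, 0, 0], [0, 0, 0, 0, 0, 0], [0, 0, 0, 0, 0, 0], [0, 0, 0, 0, 0, 0], [0, 0, -3, 0, 0, 0], [0, 0, -6, 0, 0, 0], [0, 0, -9, 0, 0, 0], [0, 0, -11, 0, 0, 0], [0, 0, -11, 0, 0, 0]],
], hand=-1)

```text
time: 10.12
ee_pos: [0.594, -0.1732, 0.2057]
eef_rot: [0.018, 1.0, -0.001, 0.004]
ft_force: [0.1, 0.4, 0.5]
width: 0.0836
grip_force: 0.0
```

```bash
python3 - <<'E'
from h import *
go(.5362,.2815,.14,77)
E
```

```text
move [ 7.47 45.24  6.47] [-0.     0.008  0.191] j7 1.8
```

Call:
carry_out([
  [[0.7, 4, 0, 0, 0, 0.05], [1.4, 8, 0, 0, 0, 0.1], [2, 12, 0, 0, 0, 0.15], [2.6, 16, 0, 0, 0, 0.19], [3.3, 20, 0, 0, 0, 0.191], [4, 24, 0, 0, 0, 0.191], [4.6, 28, 0, 0, 0, 0.191], [5.3, 32, 0, 0, 0, 0.191], [6, 36, 1, 0, 0, 0.191], [6.6, 40, 3, 0, 0, 0.191], [7.2, 43, 5, 0, 0, 0.191], [7.5, 45.2, 6, 0, 0, 0.191], [7.5, 45.2, 6.5, 0, 0, 0.191], [7.5, 45.2, 6.5, 0, 0, 0.191], [7.5, 45.2, 6.5, 0, 0, 0.191], [7.5, 45.2, 6.5, 0, 0, 0.191], [7.5, 45.2, 6.5, 0, 0, 0.191]],
])

```text
time: 11.53
ee_pos: [0.5341, 0.2807, 0.1364]
eef_rot: [0.114, 0.993, 0.0, 0.001]
ft_force: [0.4, -0.8, 0.3]
width: 0.0868
grip_force: 0.0
```

```bash
python3 - <<'E'
from h import *
go(.5362,.2815,.049,77)
t=r.camera("top");a=cv2.resize(t[205:315,360:500],(700,550),interpolation=cv2.INTER_CUBIC);cv2.imwrite("pics/d1.png",a[:,:,::-1])
print("deck post");blobs("top",t,(t.max(2)<110).astype(np.uint8),(380,232,486,260),20,.075)
f=lambda P:(lambda u,v:(round((u-360)*5),round((v-205)*5)))(*proj("top",P))
print("expected wing",[f((.5911+a,-.172+b,.126)) for a in(-.02,.02) for b in(-.007,.007)])
E
```

```text
move [-0.18  0.12  8.74] [ 0.001  0.001 -0.002] j7 0.77
deck post
top px 463.5 248.0 A 68.0 xyz [ 0.5856 -0.3309  0.075 ] size [0.0406 0.0098] longdir 88.9
top px 430.5 247.3 A 68.0 xyz [ 0.5888 -0.2522  0.075 ] size [0.0408 0.0122] longdir 88.9
expected wing [(218, 234), (188, 234), (214, 148), (184, 149)]
```

View pics/d1.png

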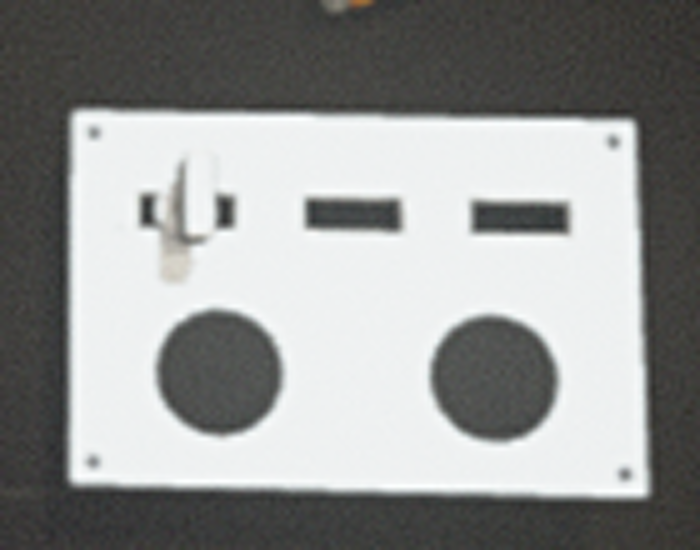

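Post 1 stands square across slot 3 (wing at crop (200,195)). Now for post 2.

Call:
carry_out([
  [[-0.2, 0.1, 3, 0, 0, 0], [-0.2, 0.1, 6, 0, 0, 0], [-0.2, 0.1, 8, 0, 0, 0], [-0.2, 0.1, 8.7, 0, 0, 0], [-0.2, 0.1, 8.7, 0, 0, 0], [-0.2, 0.1, 8.7, 0, 0, 0], [-0.2, 0.1, 8.7, 0, 0, 0]],
])

```text
time: 12.17
ee_pos: [0.5365, 0.2828, 0.0504]
eef_rot: [0.113, 0.994, 0.001, 0.001]
ft_force: [0.0, -0.2, 0.6]
width: 0.0869
grip_force: 0.0
```

Call:
carry_out([
  [[0, 0, 0, 0, 0, 0], [0, 0, 0, 0, 0, 0], [0, 0, 0, 0, 0, 0], [0, 0, 0, 0, 0, 0], [0, 0, 0, 0, 0, 0], [0, 0, 0, 0, 0, 0], [0, 0, 0, 0, 0, 0], [0, 0, 0, 0, 0, 0], [0, 0, 0, 0, 0, 0], [0, 0, 0, 0, 0, 0], [0, 0, 0, 0, 0, 0], [0, 0, 0, 0, 0, 0], [0, 0, 0, 0, 0, 0], [0, 0, 0, 0, 0, 0], [0, 0, 0, 0, 0, 0], [0, 0, 0, 0, 0, 0]],
], hand=1)

```text
time: 13.5
ee_pos: [0.5353, 0.2823, 0.0485]
eef_rot: [0.113, 0.994, -0.0, -0.0]
ft_force: [-0.4, -0.3, 0.8]
width: 0.0137
grip_force: 45.0
```

Call:
carry_out([
  [[0, 0, -0.3, 0, 0, 0.03], [0, 0, -0.6, 0, 0, -0.03], [0, 0, -0.9, 0, 0, 0.03], [0, 0, -1.2, 0, 0, -0.03], [0, 0, -1.5, 0, 0, 0.03], [0, 0, -1.8, 0, 0, -0.03], [0, 0, -2.1, 0, 0, 0.03], [0, 0, -2.4, 0, 0, -0.03], [0, 0, -2.7, 0, 0, 0.0], [0, 0, -3.2, 0, 0, 0], [0, 0, -4, 0, 0, 0], [0, 0, -4, 0, 0, 0]],
])

```text
time: 14.5
ee_pos: [0.5362, 0.283, 0.0905]
eef_rot: [0.113, 0.994, 0.001, 0.001]
ft_force: [-0.1, 0.3, -0.8]
width: 0.0133
grip_force: 45.0
```

```bash
python3 - <<'E'
from h import *
go(.5884,-.2515,.17,-2)
E
```

```text
move [-17.09 -50.9   -8.02] [0.003 0.    1.379] j7 0.77
```

Call:
carry_out([
  [[0, 0, -4, 0, 0, 0], [0, 0, -8, 0, 0, 0], [0, -1, -11, 0, 0, 0.1], [-1, -4, -11, 0, 0, 0.2], [-2, -8, -11, 0, 0, 0.32], [-4, -12, -11, 0, 0, 0.44], [-5, -16, -11, 0, 0, 0.56], [-6, -20, -11, 0, 0, 0.68], [-7, -24, -11, 0, 0, 0.8], [-9, -28, -11, 0, 0, 0.92], [-11, -32, -11, 0, 0, 1.04], [-12, -36, -11, 0, 0, 1.16], [-14, -40, -11, 0, 0, 1.28], [-15, -44, -11, 0, 0, 1.379], [-16, -48, -10, 0, 0, 1.379], [-17.1, -50.9, -9, 0, 0, 1.379], [-17.1, -50.9, -8, 0, 0, 1.379], [-17.1, -50.9, -8, 0, 0, 1.379], [-17.1, -50.9, -8, 0, 0, 1.379], [-17.1, -50.9, -8, 0, 0, 1.379]],
])

```text
time: 16.17
ee_pos: [0.5882, -0.2505, 0.1691]
eef_rot: [0.719, 0.695, 0.001, 0.0]
ft_force: [0.1, 0.5, -1.0]
width: 0.0134
grip_force: 45.0
```

Call:
carry_out([
  [[0, 0, 2, 0, 0, 0], [0, 0, 3.5, 0, 0, 0], [0, 0, 4.2, 0, 0, 0], [0, 0, 4.2, 0, 0, 0], [0, 0, 4.2, 0, 0, 0], [0, 0, 4.2, 0, 0, 0], [0, 0, 4.2, 0, 0, 0]],
])

```text
time: 16.75
ee_pos: [0.5882, -0.2521, 0.1278]
eef_rot: [0.719, 0.695, 0.001, 0.001]
ft_force: [0.0, 0.3, -0.4]
width: 0.0141
grip_force: 45.0
```

```bash
python3 - <<'E'
from h import *
go(.5884,-.2515,.0906,-2)
S=r.camera("side");a=cv2.resize(S[135:205,270:360],(720,560),interpolation=cv2.INTER_CUBIC);cv2.imwrite("pics/e3.png",a[:,:,::-1])
f=lambda P:(lambda u,v:(round((u-270)*8),round((v-135)*8)))(*proj("side",P))
x,y,z=r.read_state()["ee_pos"];print(x,y,z)
print("foot end",[f((x+a,y+.02,z-.045)) for a in(-.006,.006)],"slot",[f((.5884+a,-.2515+b,.075)) for a in(-.0085,.0085) for b in(-.024,.024)])
E
```

```text
move [0.06 0.01 3.72] [0.002 0.    0.   ] j7 0.44
0.5880576031367408 -0.25210605738403163 0.12758161104790955
foot end [(367, 397), (333, 397)] slot [(372, 347), (374, 422), (324, 348), (325, 423)]
```

View pics/e3.png

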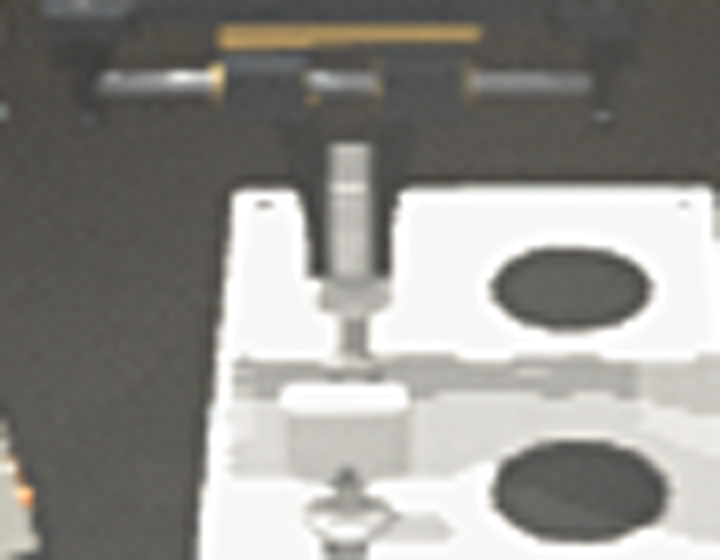

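Post 1's wing hides the foot, but the geometry matches the first insertion. I'll lower it gently and watch the force.

Call:
carry_out([
  [[0, 0, 0.3, 0, 0, 0], [0, 0, 0.6, 0, 0, 0], [0, 0, 0.8, 0, 0, 0], [0, 0, 1.0, 0, 0, 0], [0, 0, 1.1, 0, 0, 0], [0, 0, 1.1, 0, 0, 0]],
])

```text
time: 17.3
ee_pos: [0.5873, -0.252, 0.1151]
eef_rot: [0.719, 0.695, -0.0, -0.0]
ft_force: [0.3, 0.9, -1.0]
width: 0.0135
grip_force: 45.0
```

Call:
carry_out([
  [[0, 0, 0.4, 0, 0, 0], [0, 0, 0.8, 0, 0, 0], [0, 0, 1.2, 0, 0, 0], [0, 0, 1.6, 0, 0, 0], [0, 0, 2.0, 0, 0, 0], [0, 0, 2.3, 0, 0, 0], [0, 0, 2.45, 0, 0, 0], [0, 0, 2.45, 0, 0, 0], [0, 0, 2.45, 0, 0, 0]],
])

```text
time: 18.05
ee_pos: [0.5876, -0.2521, 0.0911]
eef_rot: [0.719, 0.695, 0.0, 0.0]
ft_force: [1.2, 0.5, -1.6]
width: 0.0134
grip_force: 45.0
```

Call:
carry_out([
  [[0, 0, 0, 0, 0, -0.12], [0, 0, 0, 0, 0, -0.24], [0, 0, 0, 0, 0, -0.36], [0, 0, 0, 0, 0, -0.48], [0, 0, 0, 0, 0, -0.6], [0, 0, 0, 0, 0, -0.72], [0, 0, 0, 0, 0, -0.84], [0, 0, 0, 0, 0, -0.96], [0, 0, 0, 0, 0, -1.08], [0, 0, 0, 0, 0, -1.2], [0, 0, 0, 0, 0, -1.32], [0, 0, 0, 0, 0, -1.44], [0, 0, 0, 0, 0, -1.52], [0, 0, 0, 0, 0, -1.57], [0, 0, 0, 0, 0, -1.57], [0, 0, 0, 0, 0, -1.57]],
])

```text
time: 19.38
ee_pos: [0.5875, -0.2522, 0.0911]
eef_rot: [0.019, 1.0, 0.0, 0.0]
ft_force: [0.6, -0.0, -0.3]
width: 0.0134
grip_force: 45.0
```

Release (enough opening, then up), and look again.

Call:
carry_out([
  [[0, 0, 0, 0, 0, 0], [0, 0, 0, 0, 0, 0], [0, 0, 0, 0, 0, 0], [0, 0, 0, 0, 0, 0], [0, 0, 0, 0, 0, 0], [0, 0, 0, 0, 0, 0], [0, 0, -3, 0, 0, 0], [0, 0, -6, 0, 0, 0], [0, 0, -9, 0, 0, 0], [0, 0, -11, 0, 0, 0], [0, 4, -11, 0, 0, 0], [0, 8, -11, 0, 0, 0], [0, 12, -11, 0, 0, 0], [0, 16, -11, 0, 0, 0], [0, 20, -11, 0, 0, 0], [0, 24, -11, 0, 0, 0], [0, 28, -11, 0, 0, 0], [0, 32, -11, 0, 0, 0], [0, 36, -11, 0, 0, 0]],
], hand=-1)

```text
time: 20.97
ee_pos: [0.6002, 0.1097, 0.2014]
eef_rot: [0.018, 1.0, 0.0, 0.0]
ft_force: [0.7, 0.5, 0.8]
width: 0.087
grip_force: 0.0
```

```bash
python3 - <<'E'
from h import *
t=r.camera("top");S=r.camera("side")
a=np.hstack([cv2.resize(t[205:315,300:500],(500,275)),cv2.resize(S[140:290,270:380],(300,409))[:275]]);
b=np.zeros((600,800,3),np.uint8);b[:275]=a;b[280:600,:560]=cv2.resize(S[145:225,250:390],(560,320));cv2.imwrite("pics/f1.png",b[:,:,::-1])
blobs("top",t,(t.min(2)>150).astype(np.uint8),(295,210,350,310),50,.036)
blobs("side",S,(S.min(2)>150).astype(np.uint8),(275,240,372,285),50,.036)
E
```

```text
top px 320.9 283.7 A 260.0 xyz [0.5089 0.0144 0.036 ] size [0.0448 0.0447] longdir 89.0
top px 320.3 249.1 A 246.0 xyz [0.5959 0.0146 0.036 ] size [0.0454 0.0459] longdir 179.0
side px 312.1 259.4 A 237.0 xyz [0.5964 0.0216 0.036 ] size [0.0468 0.0563] longdir 88.5
side px 347.9 258.4 A 242.5 xyz [0.5096 0.0212 0.036 ] size [0.0467 0.0565] longdir 85.1
```

View pics/f1.png

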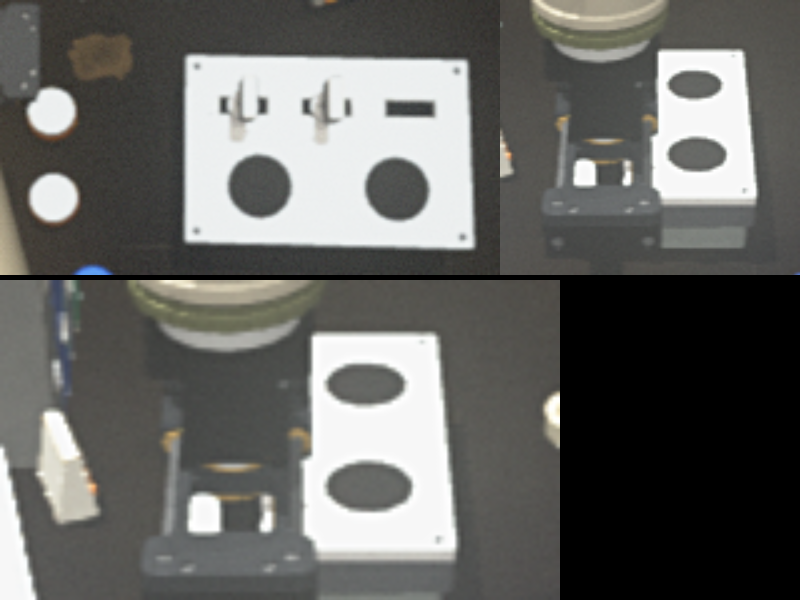

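Both posts stand locked (wings at (247,100) and (332,100) in the top crop). The far jar has moved to about (0.596,0.015); the other is still at (0.509,0.014). The brown patch is a flat stain. Next, the far jar.

```bash
python3 - <<'E'
from h import *
go(.596,.015,.005,88)
E
```

```text
move [  0.05 -10.27  19.55] [ 0.004 -0.001  0.01 ] j7 1.27
```

Call:
carry_out([
  [[0, -4, 0, 0, 0, 0], [0, -8, 0, 0, 0, 0], [0, -10.3, 2, 0, 0, 0], [0, -10.3, 5, 0, 0, 0], [0, -10.3, 9, 0, 0, 0], [0, -10.3, 13, 0, 0, 0], [0, -10.3, 16, 0, 0, 0], [0, -10.3, 18, 0, 0, 0], [0, -10.3, 19.3, 0, 0, 0], [0, -10.3, 19.5, 0, 0, 0], [0, -10.3, 19.5, 0, 0, 0], [0, -10.3, 19.5, 0, 0, 0]],
])

```text
time: 22.07
ee_pos: [0.5978, 0.0048, 0.0076]
eef_rot: [0.018, 1.0, 0.0, 0.001]
ft_force: [1.2, -0.2, 0.3]
width: 0.0871
grip_force: 0.0
```

Call:
carry_out([
  [[0, 0, 0, 0, 0, 0], [0, 0, 0, 0, 0, 0], [0, 0, 0, 0, 0, 0], [0, 0, 0, 0, 0, 0], [0, 0, 0, 0, 0, 0], [0, 0, 0, 0, 0, 0], [0, 0, 0, 0, 0, 0], [0, 0, 0, 0, 0, 0], [0, 0, 0, 0, 0, 0], [0, 0, 0, 0, 0, 0], [0, 0, 0, 0, 0, 0]],
], hand=1, squeeze=25)

```text
time: 22.98
ee_pos: [0.5969, 0.0051, 0.0062]
eef_rot: [0.018, 1.0, 0.0, 0.0]
ft_force: [0.7, 1.9, 2.6]
width: 0.0484
grip_force: 22.6
```

```bash
python3 - <<'E'
from h import *
go(.5081,-.3136,.20,88)
E
```

```text
move [  7.73 -32.16 -19.39] [ 0.     0.    -0.001] j7 1.44
```

Call:
carry_out([
  [[0, 0, 0, 0, 0, 0], [0, 0, 0, 0, 0, 0], [0, 0, -3, 0, 0, 0], [0, 0, -7, 0, 0, 0], [0, 0, -11, 0, 0, 0], [0, 0, -15, 0, 0, 0], [0, 0, -18, 0, 0, 0], [0, 0, -19.4, 0, 0, 0], [0, 0, -19.4, 0, 0, 0], [0, 0, -19.4, 0, 0, 0]],
])

```text
time: 23.82
ee_pos: [0.5965, 0.0043, 0.1996]
eef_rot: [0.018, 1.0, -0.0, -0.0]
ft_force: [0.1, -0.5, -2.8]
width: 0.0458
grip_force: 29.2
```

```bash
python3 - <<'E'
from h import *
go(.5081,-.3136,.17,88)
S=r.camera("side")
x,y,z=r.read_state()["ee_pos"];u,v=map(int,proj("side",(x,y,z)));print(x,y,z,u,v)
t=r.camera("top");a,c=map(int,proj("top",(x,y,z)))
b=np.hstack([cv2.resize(S[v-50:v+40,u-50:u+50],(400,360)),cv2.resize(t[c-45:c+45,a-50:a+50],(400,360))]);cv2.imwrite("pics/g1.png",b[:,:,::-1])
E
```

```text
move [  7.68 -32.09   2.97] [-0.    -0.    -0.001] j7 1.45
0.5958588237179776 0.004329946108679107 0.19830180684827026 310 200
```

View pics/g1.png

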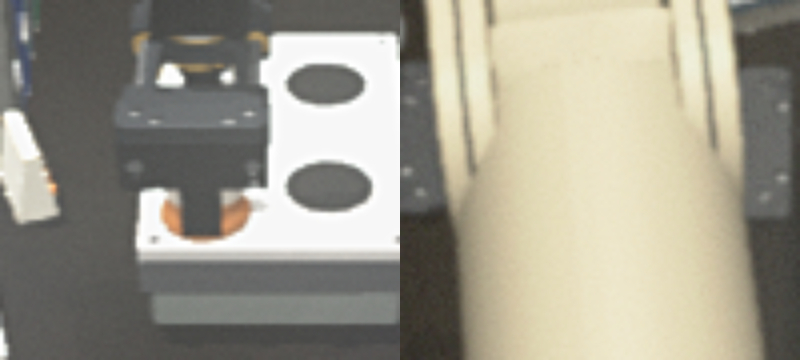

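The jar is held level between the pads (crop (205,215)). I'll carry it over mat 1.

Call:
carry_out([
  [[1, -4, 0, 0, 0, 0], [2, -8, 0, 0, 0, 0], [3, -12, 0, 0, 0, 0], [4, -16, 0, 0, 0, 0], [5, -20, 0, 0, 0, 0], [6, -24, 0, 0, 0, 0], [7, -28, 0, 0, 0, 0], [7.7, -31, 0, 0, 0, 0], [7.7, -32.1, 1, 0, 0, 0], [7.7, -32.1, 3, 0, 0, 0], [7.7, -32.1, 5, 0, 0, 0], [7.7, -32.1, 6, 0, 0, 0], [7.7, -32.1, 6, 0, 0, 0], [7.7, -32.1, 6, 0, 0, 0], [7.7, -32.1, 6, 0, 0, 0]],
])

```text
time: 25.17
ee_pos: [0.5088, -0.3132, 0.1407]
eef_rot: [0.018, 1.0, -0.0, 0.0]
ft_force: [0.3, 0.3, -0.9]
width: 0.0459
grip_force: 29.0
```

```bash
python3 - <<'E'
from h import *
go(.5081,-.3136,.082,88)
E
```

```text
move [ 0.07 -0.04  5.87] [-0.     0.001 -0.   ] j7 2.06
```

Call:
carry_out([
  [[0, 0, 1.5, 0, 0, 0], [0, 0, 3, 0, 0, 0], [0, 0, 4.2, 0, 0, 0], [0, 0, 5, 0, 0, 0], [0, 0, 5.5, 0, 0, 0], [0, 0, 5.8, 0, 0, 0], [0, 0, 5.85, 0, 0, 0], [0, 0, 5.85, 0, 0, 0], [0, 0, 5.85, 0, 0, 0]],
])

```text
time: 25.92
ee_pos: [0.5089, -0.3136, 0.084]
eef_rot: [0.018, 1.0, -0.0, 0.001]
ft_force: [-6.9, 2.5, 14.9]
width: 0.0458
grip_force: 28.8
```

The jar is on the deck. Release and rise.

Call:
carry_out([
  [[0, 0, -0.1, 0, 0, 0], [0, 0, -0.1, 0, 0, 0], [0, 0, -0.1, 0, 0, 0], [0, 0, -0.1, 0, 0, 0], [0, 0, -0.1, 0, 0, 0], [0, 0, -0.1, 0, 0, 0], [0, 0, -0.1, 0, 0, 0], [0, 0, -0.1, 0, 0, 0], [0, 0, -2, 0, 0, 0], [0, 0, -5, 0, 0, 0], [0, 0, -8, 0, 0, 0], [0, 0, -12, 0, 0, 0], [0, 4, -12, 0, 0, 0], [0, 8, -12, 0, 0, 0], [0, 12, -12, 0, 0, 0], [0, 16, -12, 0, 0, 0], [0, 20, -12, 0, 0, 0], [0, 24, -12, 0, 0, 0]],
], hand=-1)

```text
time: 27.42
ee_pos: [0.5166, -0.0716, 0.2018]
eef_rot: [0.018, 1.0, -0.0, 0.0]
ft_force: [1.5, -0.1, 0.4]
width: 0.0869
grip_force: 0.0
```

```bash
python3 - <<'E'
from h import *
t=r.camera("top");S=r.camera("side")
b=np.hstack([cv2.resize(t[205:315,360:500],(420,330)),cv2.resize(S[150:240,280:380],(367,330))]);cv2.imwrite("pics/g2.png",b[:,:,::-1])
go(.509,.0145,.21,88)
blobs("top",t,(t.min(2)>150).astype(np.uint8),(295,210,350,310),50,.036)
blobs("side",S,(S.min(2)>150).astype(np.uint8),(275,240,372,285),50,.036)
E
```

```text
move [ 1.04  8.01 -0.81] [0.003 0.    0.009] j7 1.59
top px 320.5 289.0 A 79.0 xyz [0.4957 0.0157 0.036 ] size [0.018  0.0425] longdir 82.7
top px 343.5 253.4 A 647.5 xyz [ 0.5838 -0.0433  0.036 ] size [0.028  0.2501] longdir 178.6
side px 347.9 258.4 A 239.5 xyz [0.5096 0.0212 0.036 ] size [0.0602 0.0444] longdir 86.8
```

View pics/g2.png

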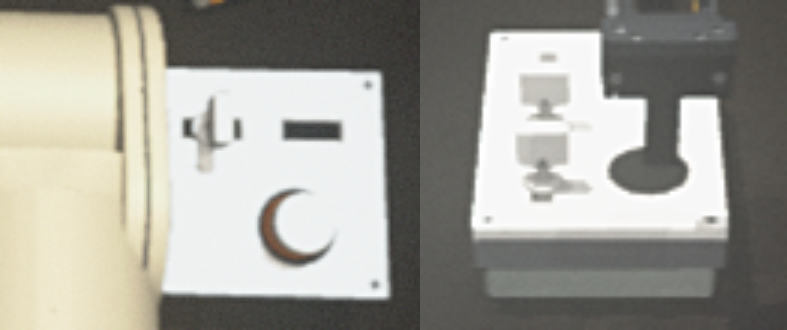

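The jar stands on mat 1 (cap at about (308,224) in the top crop, parallax to the right) and both posts are locked. Next, the second jar.

```bash
python3 - <<'E'
from h import *
u,v=360+308/3,205+224/3
print("jar on mat approx",pt("top",u,v,.111),"mat",pt("top",458.4,280.3,.075))
go(.509,.0145,.0055,88)
E
```

```text
jar on mat approx [ 0.50596301 -0.31349928  0.111     ] mat [ 0.50801153 -0.3136664   0.075     ]
move [ 1.04  7.95 19.64] [0.003 0.    0.009] j7 1.59
```

Call:
carry_out([
  [[0.5, 4, 0, 0, 0, 0], [1, 8, 0, 0, 0, 0], [1, 8, 3, 0, 0, 0], [1, 8, 7, 0, 0, 0], [1, 8, 11, 0, 0, 0], [1, 8, 15, 0, 0, 0], [1, 8, 15, 0, 0, 0], [1, 8, 15, 0, 0, 0], [1, 8, 15, 0, 0, 0]],
])

```text
time: 28.27
ee_pos: [0.5111, 0.0069, 0.0537]
eef_rot: [0.018, 1.0, 0.0, 0.001]
ft_force: [0.2, 0.0, 0.4]
width: 0.0869
grip_force: 0.0
```

```bash
python3 - <<'E'
from h import *
go(.509,.0145,.0065,88)
E
```

```text
move [0.24 0.76 4.72] [ 0.     0.002 -0.001] j7 1.42
```

Call:
carry_out([
  [[0.2, 0.7, 1.5, 0, 0, 0], [0.2, 0.7, 3, 0, 0, 0], [0.2, 0.7, 4.2, 0, 0, 0], [0.2, 0.7, 4.6, 0, 0, 0], [0.2, 0.7, 4.6, 0, 0, 0], [0.2, 0.7, 4.6, 0, 0, 0]],
])

```text
time: 28.77
ee_pos: [0.5094, 0.014, 0.0074]
eef_rot: [0.018, 1.0, 0.0, 0.001]
ft_force: [0.4, 0.6, -0.2]
width: 0.087
grip_force: 0.0
```

Call:
carry_out([
  [[0, 0, 0, 0, 0, 0], [0, 0, 0, 0, 0, 0], [0, 0, 0, 0, 0, 0], [0, 0, 0, 0, 0, 0], [0, 0, 0, 0, 0, 0], [0, 0, 0, 0, 0, 0], [0, 0, 0, 0, 0, 0], [0, 0, 0, 0, 0, 0], [0, 0, 0, 0, 0, 0], [0, 0, 0, 0, 0, 0], [0, 0, 0, 0, 0, 0], [0, 0, 0, 0, 0, 0]],
], hand=1, squeeze=25)

```text
time: 29.77
ee_pos: [0.508, 0.014, 0.0055]
eef_rot: [0.018, 1.0, 0.0, -0.0]
ft_force: [0.3, 0.5, 0.8]
width: 0.0483
grip_force: 25.0
```

Call:
carry_out([
  [[0, 0, -3, 0, 0, 0], [0, 0, -7, 0, 0, 0], [0, 0, -11, 0, 0, 0], [0, 0, -15, 0, 0, 0], [0, 0, -18, 0, 0, 0], [0, 0, -19.4, 0, 0, 0], [0, 0, -19.4, 0, 0, 0], [0, 0, -19.4, 0, 0, 0]],
])

```text
time: 30.43
ee_pos: [0.508, 0.014, 0.1994]
eef_rot: [0.018, 1.0, 0.0, 0.0]
ft_force: [-0.1, 0.3, -1.7]
width: 0.0484
grip_force: 25.0
```

```bash
python3 - <<'E'
from h import *
go(.5132,-.1836,.14,88)
E
```

```text
move [ -1.22 -19.73   5.93] [ 0.     0.001 -0.001] j7 1.41
```

Call:
carry_out([
  [[-0.2, -4, 0, 0, 0, 0], [-0.5, -8, 0, 0, 0, 0], [-0.7, -12, 0, 0, 0, 0], [-1, -16, 0, 0, 0, 0], [-1.2, -19.7, 1, 0, 0, 0], [-1.2, -19.7, 3, 0, 0, 0], [-1.2, -19.7, 5, 0, 0, 0], [-1.2, -19.7, 6, 0, 0, 0], [-1.2, -19.7, 6, 0, 0, 0], [-1.2, -19.7, 6, 0, 0, 0], [-1.2, -19.7, 6, 0, 0, 0]],
])

```text
time: 31.35
ee_pos: [0.5133, -0.1829, 0.1401]
eef_rot: [0.017, 1.0, -0.0, 0.0]
ft_force: [-0.3, -0.2, -0.9]
width: 0.0486
grip_force: 25.0
```

Call:
carry_out([
  [[0, 0, 1.5, 0, 0, 0], [0, 0, 3, 0, 0, 0], [0, 0, 4.2, 0, 0, 0], [0, 0, 5, 0, 0, 0], [0, 0, 5.3, 0, 0, 0], [0, 0, 5.5, 0, 0, 0], [0, 0, 5.6, 0, 0, 0], [0, 0, 5.6, 0, 0, 0]],
])

```text
time: 32.02
ee_pos: [0.5133, -0.1834, 0.084]
eef_rot: [0.018, 1.0, -0.0, 0.0]
ft_force: [0.2, -0.2, -2.1]
width: 0.0485
grip_force: 25.0
```

Call:
carry_out([
  [[0, 0, 0.1, 0, 0, 0], [0, 0, 0.2, 0, 0, 0], [0, 0, 0.3, 0, 0, 0], [0, 0, 0.3, 0, 0, 0], [0, 0, 0.3, 0, 0, 0]],
])

```text
time: 32.43
ee_pos: [0.513, -0.1833, 0.0806]
eef_rot: [0.018, 1.0, 0.0, 0.0]
ft_force: [-0.2, -0.2, -1.4]
width: 0.0485
grip_force: 25.0
```

Call:
carry_out([
  [[0, 0, 0, 0, 0, 0], [0, 0, 0, 0, 0, 0], [0, 0, 0, 0, 0, 0], [0, 0, 0, 0, 0, 0], [0, 0, 0, 0, 0, 0], [0, 0, 0, 0, 0, 0], [0, 0, 0, 0, 0, 0], [0, 0, 0, 0, 0, 0], [0, 0, -2, 0, 0, 0], [0, 0, -5, 0, 0, 0], [0, 0, -8, 0, 0, 0], [0, 0, -12, 0, 0, 0], [0, 4, -12, 0, 0, 0], [0, 8, -12, 0, 0, 0], [0, 12, -12, 0, 0, 0], [0, 16, -12, 0, 0, 0], [0, 20, -12, 0, 0, 0], [0, 24, -12, 0, 0, 0], [0, 28, -12, 0, 0, 0], [0, 32, -12, 0, 0, 0]],
], hand=-1)

```text
time: 34.1
ee_pos: [0.5241, 0.1384, 0.2008]
eef_rot: [0.018, 1.0, 0.0, 0.0]
ft_force: [0.1, 0.3, 0.2]
width: 0.087
grip_force: 0.0
```

```bash
python3 - <<'E'
from h import *
t=r.camera("top");S=r.camera("side")
b=np.hstack([cv2.resize(t[205:315,360:500],(420,330),interpolation=cv2.INTER_CUBIC),cv2.resize(S[150:240,280:380],(367,330),interpolation=cv2.INTER_CUBIC)]);cv2.imwrite("pics/h1.png",b[:,:,::-1])
am=((t[:,:,0].astype(int)-t[:,:,2])>30).astype(np.uint8)
blobs("top",t,am,(375,258,490,305),20,.090)
E
```

```text
top px 450.8 281.8 A 34.0 xyz [ 0.5034 -0.2916  0.09  ] size [0.0224 0.0485] longdir 13.0
```

View pics/h1.png

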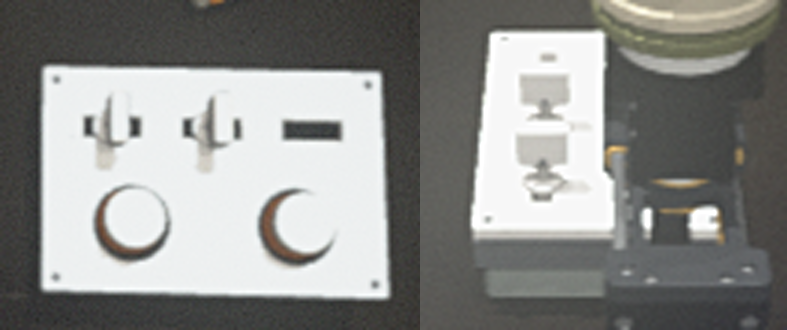

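Both jars look centred on their mats (caps at (136,216) and (308,224)). The arm blocks the side view, so I'll move it away to check that they are upright.

Call:
carry_out([
  [[3, 4, -2, 0, 0, 0], [6, 8, -4, 0, 0, 0], [8, 12, -6, 0, 0, 0], [10, 16, -8, 0, 0, 0], [12, 20, -8, 0, 0, 0], [14, 24, -8, 0, 0, 0], [16, 28, -8, 0, 0, 0], [18, 32, -8, 0, 0, 0], [20, 34, -8, 0, 0, 0], [20, 34, -8, 0, 0, 0], [20, 34, -8, 0, 0, 0]],
])

```text
time: 35.12
ee_pos: [0.3303, 0.4891, 0.2802]
eef_rot: [0.013, 1.0, 0.001, -0.002]
ft_force: [-0.4, -0.5, 0.9]
width: 0.0872
grip_force: 0.0
```

```bash
python3 - <<'E'
from h import *
S=r.camera("side")
cv2.imwrite("pics/i1.png",cv2.resize(S[145:235,285:385],(666,600),interpolation=cv2.INTER_CUBIC)[:,:,::-1])
f=lambda n,P:np.round(proj(n,P),1)
for m in((.5081,-.3136),(.5132,-.1836)):
    print([(f(n,(*m,.075)),f(n,(*m,.111))) for n in("top","side")],"crop side",(f("side",(*m,.075))-[285,145])*6.66,(f("side",(*m,.111))-[285,145])*6.66)
E
```

```text
[(array([458.4, 280.3]), array([462.6, 278.7])), (array([340.7, 170.6]), array([341. , 159.9]))] crop side [370.962 170.496] [372.96   99.234]
[(array([403.4, 279. ]), array([405.8, 277.5])), (array([341.7, 196.3]), array([341.9, 185.2]))] crop side [377.622 341.658] [378.954 267.732]
```

View pics/i1.png

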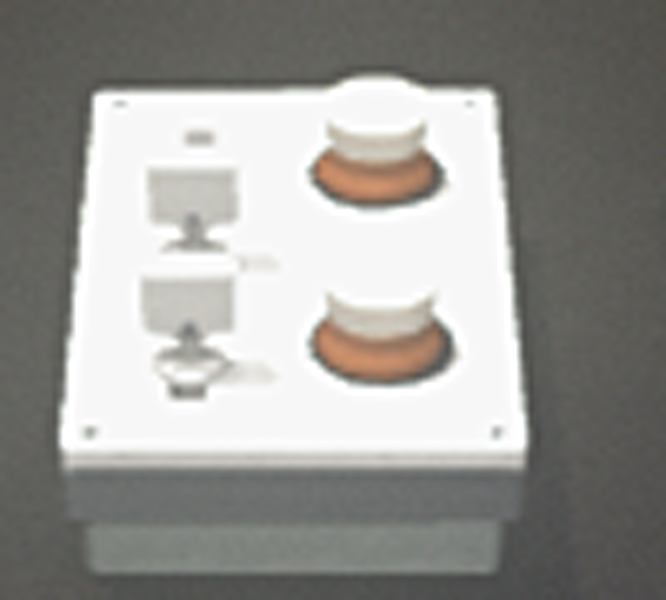

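Both jars stand upright and centred on their mats (caps at about (377,110) and (380,275), matching the prediction). Both posts are upright and square across their slots. Handing in.

```bash
python3 -c "
from bench import r
print(r.close_job())"
```

```text
the job is handed in; nothing more can be done
None
```

Job handed in: the two posts that were there are locked upright in slots 2 and 3, and each mat has a jar standing upright at its centre; no verdict came back on hand-in.

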